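# Find the hidden notch of a plate dock's transport lock and draw the carriage out

## Task

Free the transport lock of the plate dock: feel your way with the black bar knob clockwise (seen from above), against its return spring, until you feel the torque dip as the hidden notch draws the key in, and let go there without forcing it, so that the lock stays open. Then draw the carriage out gently by its upright tab, fully to its end stop, and let go, with the plate still lying flat in its pocket and the things standing round the dock left alone.

Things in the scene. Friction and masses are not known exactly. Their poses are not given: they have to be found in the camera images.
- dock: Grey base plate 130 x 360 mm, 12 mm thick, fixed to the bench, with an aluminium lock housing (96 x 80 mm, top 55 mm above the bench) on its +y end. Origin: centre of the underside. Its x points away from the robot (within about 20 degrees), y along the carriage's rails towards the housing, z up. The carriage is drawn out along the dock's -y by 90 mm from where it starts to a dead stop.
- knob: Black knob on the housing, axis vertical at x = 0, y = +125 mm of the dock: a round skirt 50 mm across and 7 mm high carries an upright grip bar 46 mm long (knob's x), 14 mm thick (y), its top 42 mm above the skirt's underside. Origin: on the axis, at that underside, 57 mm above the bench. At its anticlockwise stop at the start; a return spring resists clockwise turning by 0.1 to 0.2 N m.
- lock_inside (a point): Point on the knob's axis 40 mm above the bench, in the housing. Here a ball key carried by the knob, 30 mm off the axis, is sprung up against a lip. The lip's one notch cannot be seen or measured: the key meets it 0.25 to 1.05 rad clockwise of the start. Its 45 degree flank, 0.3 rad long, draws the key in (felt: the torque dips by about 0.3 N m, to -0.15); let go on it, the knob goes in by itself.
- stem_hole (a point): Hole in the knob's bar top, on its axis: a steel stem 8 mm thick, level with the bar, rises 9 mm out of it as the key goes fully into the notch; this frees the carriage, and the knob stays there when let go. Past the flank there is about 0.16 rad of play, then a hard wall. The lock breaks at 25 N on the key (about 0.9 N m at the knob), or on the bolt that holds the carriage.
- knob_grip (a point): Point on the knob's axis at the height to grip the bar, 31 mm above the knob's origin, 11 mm below the bar's top, 24 mm above the skirt; axes as the knob's (x along the bar, so the fingers close along y).
- carriage: Aluminium carriage on the dock's rails, a tray of 104 x 146 mm with rims, holding one plate; until the lock is freed the bolt holds it with 1 mm of play. Freed, it slides with about 1.5 N of friction and stays where it is left. Origin: middle of the tray's underside, at the dock's x = 0, y = 0 at the start; axes as the dock's.
- pull_tab (a point): Centre to grip of the carriage's upright dark steel tab, which is 48 mm wide (x), 12 mm thick (y, the way the carriage slides: the fingers close along y) and reaches from the carriage's floor to 17 mm above this point. Starts at y = -104 mm of the dock, 68 mm above the bench; at the end stop y = -194 mm. The plate's edge lies 40 mm to the +y side, its top 32 mm below this point.
- pocket (a point): Centre of the floor of the carriage's plate pocket (94 x 136 mm, rim 6 mm high); axes as the dock's.
- plate_mid (a point): Centre, half-way up, of the white well plate (86 x 128 x 15 mm) that lies loose in the pocket, 7 mm above the pocket's floor.
- jar_a: Bystander: small white screw-cap jar, 44 mm wide, 50 mm tall, in front of the dock; origin at the centre of its underside. Leave it alone.
- amber_vial: Bystander: amber glass vial with black cap, 31 mm wide, 66 mm tall, in front of the dock; origin at the centre of its underside. Leave it alone.
- marker: Bystander: marker pen lying in front of the dock, 15 x 140 mm, 17 mm high; origin at the centre of its underside. Leave it alone.
- jar_b: Bystander: small white screw-cap jar, 44 mm wide, 50 mm tall, behind the dock; origin at the centre of its underside. Leave it alone.
- tape: Bystander: roll of tape lying flat, 70 mm wide, 25 mm high, behind the dock; origin at the centre of its underside. Leave it alone.
- dish: Bystander: petri dish, 90 mm wide, 14 mm high, behind the dock; origin at the centre of its underside. Leave it alone.
Things that resemble listed ones, but are neither listed nor needed, are in the scene too. Leave any orange look-alike of the part that bears plate_mid alone.

How it is judged:
By the outcome, as a careful person would: the job done as asked, in the order asked, and still so for the second after the job is handed in, with the robot touching nothing.
It also fails if it takes over 67 s, if anything falls off the work surface, if the arm or the gripper's body presses on something with over 40 N, if the wrist force passes 120 N, or if a joint passes its speed limit or range.

## Robot

A 7-joint arm with a two-finger parallel gripper is mounted at the origin on a cart in front of the work surface, level with it; the furniture and walls round the work are solid. World frame = base frame: x ahead of the robot, y to its left, z up, the work surface at z = 0. Lengths are in m, angles in rad, forces in N, time in s.
With the tool pointing down it reaches from about 0.4 to 0.875 m from the base axis. Payload 19.3 kg.
Tool frame: the origin (TCP) lies between the finger pads; the fingertips stand 14 mm ahead of it and the grasp point (between the pads) lies 5 mm behind it; z points along the fingers, y is the line along which they close (so a half turn about z gives the same grasp; the last joint's range is limited). The gripper opens to 85 mm and grips with 20 to 120 N. Pads are 22 mm wide; open, the fingers measure 114 mm over their backs; the gripper's body (76 mm by 85 mm) begins 54 mm behind the grasp point. The pads swing forward as they close: fully open they stand 13 mm farther back than shut.
Start: joints at [1.106, 0.521, -0.036, 1.599, 0.021, 1.021, -0.113], TCP at [0.24, -0.577, 0.245] pointing down, gripper open.
Joint ranges: [-2.91, 2.91], [-0.3, 2.13], [-1.5, 1.42], [0.17, 2.43], [-1.26, 4.41], [0.16, 1.93], [-2.52, 2.52]. Speed limits (rad/s): [1.89, 1.89, 2.39, 2.39, 3.01, 3.01, 3.01].

## Interface

Orientations are given as a 3x3 rotation matrix whose columns are the frame's x, y, z axes.
In Python, from plant import bot gives the robot as it stands.
- The arm moves only by the tool apply_moves, never from a script. Its argument "commands" is a list that holds one entry, the list of rows, each a list of 6 numbers: the shift along the tool's x, y, z as a fraction of full scale, then the turn, a rotation vector about the tool's x, y, z as a fraction of full scale. A call has exactly 8 rows; each row is the pose to reach, as a shift and turn from the pose commanded when the call began, along the tool's axes at that moment, turning the shorter way round; what a row does not reach only later rows make up. Full scale, the value 1, is 0.1 m for a shift and 2 pi rad for a turn. A row lasts 1/10 s, in which the tool goes at most 50 mm and 8.59 degrees, less where a joint would pass 70% of its speed; a pose out of reach is approached as far as the arm can. A call with a number of a shift or a turn outside -1 to 1 is refused whole. A call with a gripper value outside its range is refused whole. "hand" is the closure, from -1 (fully open) to 1 (shut), set as the call begins (left out, the last holds). The fingers move at their own pace and stop on an object; "newtons" is the grip in N (left out, the last holds). Time passes only in rows, so rows that repeat a pose let the fingers close, or fill a call up. It gives the time, the measured TCP pose, the force, the opening and the grip force at its end, in the units of the state.
- bot.read_state(): the state, without advancing time (a new reading comes with each control period).
- bot.get_image(name): name is "scene" or "top" or "wrist"; returns (picture, depth): 420x560x3 uint8, red, green, blue; 420x560 float32, m along the optical axis (not along the pixel's ray), 0 where there is no reading.
- bot.calibration(name): a dict with "vertical_fov" (degrees; the focal length in pixels is half the picture's height over the tangent of half this angle, whatever the lens; pixels are square), "cx", "cy" (the principal point, pixels), "camera_from_world" (4x4, takes a point from world to camera coordinates). Camera axes: x right, y down, z forward; pixel columns grow to the right and rows downward; lengths in m; the calibration is good to about 2 mm. A picture is of the moment at which its call begins: read the wrist's pose just before it. calibration takes no time and is no camera call; for the wrist camera it gives the pose at the moment of the call.
- bot.sign_off(): hands the job in; it is judged then, once.
The state is a dict: "t": time; "joint_positions": joint angles; "qvel": joint speeds; "joint_torque": joint torques, N m; "tool_pos": TCP position; "orientation": TCP orientation; "wrist_force": force on the tool from outside, world axes, zero at the start; "moment": the same for the moment, N m; "grip_width": opening from 0.0 (shut) to 1.0 (fully open); "finger_force": force on a finger pad.
Only numpy, scipy, OpenCV 4.12 (cv2) and the standard library are available. Lean on these libraries where they do the work, as an engineer would, in place of code of your own. Each camera call takes 0.05 s, during which the arm holds its last target. There are 200 camera calls.

## Working session

There is one attempt and no reset: what is moved stays moved. The work goes in short steps, Python scripts to look and compute and a tool call to move; the robot and the scene stay as the last step left them, time stands still between calls to the robot, and variables do not carry over. Pictures are saved under pics/ and viewed, at most 10 in all, crops included, and the job is handed in when it is done.

Besides the shell and the picture viewer there is one more tool, called after "Call:" as name([rows], argument=value, ...), one row to a line, values as JSON. apply_moves: Moves the arm, as the interface text tells. Shift numbers are shares of 0.1 m and turn numbers shares of 2 pi rad, none past 1 either way. Its arguments: {"type":"object","properties":{"commands":{"type":"array","items":{"type":"array","items":{"type":"array","items":{"type":"number"}}}},"hand":{"type":"number"},"newtons":{"type":"number"}},"required":["commands"]}

```bash
mkdir -p pics; ls
python3 - <<'E'
from plant import bot
import cv2,numpy as np
np.set_printoptions(precision=4,suppress=True)
s=bot.read_state()
for k,v in s.items(): print(k,np.array(v))
for n in ("scene","top"):
    im,d=bot.get_image(n); c=bot.calibration(n)
    cv2.imwrite(f"pics/{n}0.png",im[:,:,::-1]); np.savez(f"pics/{n}0.npz",im=im,d=d)
    print(n,c)
E
```

```text
pics
t 0.0
joint_positions [ 1.1058  0.522  -0.0363  1.6     0.0212  1.0211 -0.1128]
qvel [ 0.001   0.0003  0.0002 -0.0005 -0.0012 -0.0006 -0.0008]
joint_torque [ -0.0007 -92.7115   1.9796 -36.9933   0.0178   0.0082  -0.0001]
tool_pos [ 0.2402 -0.5766  0.2447]
orientation [[ 0.9231  0.3846 -0.0005]
 [ 0.3846 -0.9231  0.001 ]
 [-0.0001 -0.0011 -1.    ]]
wrist_force [-0.0828  0.4818 -0.3332]
moment [-0.0573  0.0477  0.0341]
finger_force 0.0
grip_width 1.0027817294298311
scene {'vertical_fov': 45.59502975193075, 'cx': 279.5303941433722, 'cy': 209.8174226452427, 'camera_from_world': array([[-0.811 , -0.5851,  0.005 ,  0.516 ],
       [-0.2848,  0.3872, -0.8769,  0.1849],
       [ 0.5111, -0.7126, -0.4806,  0.8091],
       [ 0.    ,  0.    ,  0.    ,  1.    ]])}
top {'vertical_fov': 43.042469520868835, 'cx': 274.75411241506714, 'cy': 213.2431384918957, 'camera_from_world': array([[-0.007 , -0.9999, -0.0117,  0.1605],
       [-0.9859,  0.0088, -0.1671,  0.5464],
       [ 0.1671,  0.0104, -0.9859,  0.9645],
       [ 0.    ,  0.    ,  0.    ,  1.    ]])}
```

View pics/top0.png

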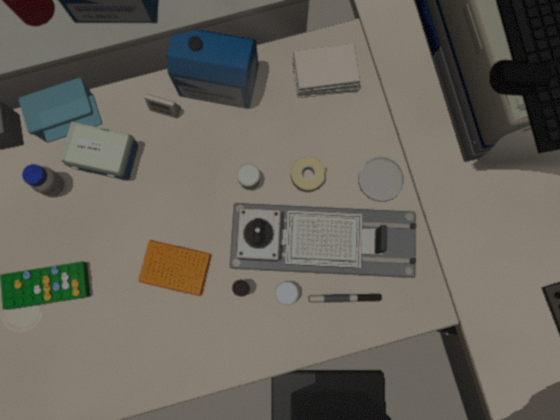

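View pics/scene0.png

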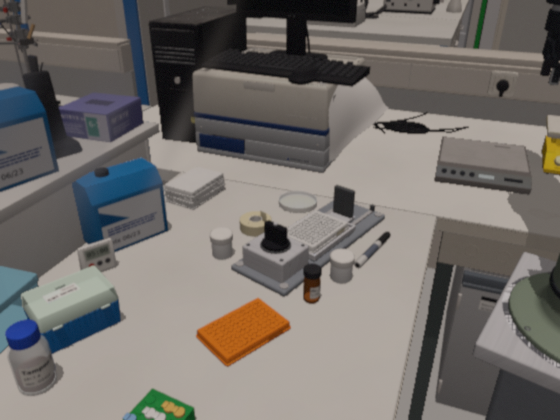

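The top view shows the dock centred near (323,240). The knob is at (258,233), the tab at (380,239) and the housing on the left (+y). Next I get metric positions from depth.

```bash
cat > h.py <<'E'
import numpy as np,cv2
np.set_printoptions(precision=4,suppress=True)
def world(d,c):
    h,w=d.shape; f=h/2/np.tan(np.radians(c["vertical_fov"])/2)
    v,u=np.mgrid[:h,:w]
    P=np.stack([(u-c["cx"])/f*d,(v-c["cy"])/f*d,d],-1)
    T=np.linalg.inv(c["camera_from_world"])
    W=P@T[:3,:3].T+T[:3,3]; W[d==0]=np.nan
    return W
def rect(W,m):
    p=W[m][:,:2]; r=cv2.minAreaRect((p*1000).astype(np.float32))
    b=cv2.boxPoints(r)
    e=max((b[1]-b[0],b[2]-b[1]),key=np.linalg.norm); a=np.degrees(np.arctan2(e[1],e[0]))%180
    return dict(n=len(p),c=np.array(r[0]),size=np.array(r[1]),longdir=a,mean=p.mean(0)*1000,z=np.median(W[m][:,2]))
E
python3 - <<'E'
from plant import bot
from h import *
z=np.load("pics/top0.npz"); d=z["d"];im=z["im"]
W=world(d,bot.calibration("top")); Z=W[...,2]
def box(u0,u1,v0,v1):
    m=np.zeros(d.shape,bool); m[v0:v1,u0:u1]=1; return m
print("bench z",np.nanmedian(Z[320:340,200:380]), "dock",np.nanmedian(Z[262:268,280:350]),"pl",np.nanmedian(Z[220:260,300:350]))
B=box(225,425,195,285)
print("dock",rect(W,B&(Z>.006)))
print("housing",rect(W,box(228,282,198,272)&(Z>.045)&(Z<.058)))
print("bar",rect(W,box(228,282,198,272)&(Z>.088)))
print("tab",rect(W,box(360,400,215,265)&(Z>.07)))
print("plate",rect(W,box(280,365,205,272)&(Z>.03)&(Z<.045)))
for n,b in dict(jar_a=(270,305,275,310),vial=(225,255,275,302),marker=(300,390,285,310),jar_b=(232,266,160,192),tape=(285,330,152,195),dish=(352,410,155,203)).items():
    print(n,rect(W,box(*b)&(Z>.007)))
E
```

```text
bench z -0.001170410093138896 dock 0.020741040036985625 pl 0.03426697201628237
dock {'n': 12277, 'c': array([501.05  ,  63.1517]), 'size': array([167.0647, 370.6701]), 'longdir': np.float32(93.105675), 'mean': array([498.307 ,  63.1241]), 'z': np.float64(0.022978355747688806)}
housing {'n': 1529, 'c': array([508.6443, 188.1203]), 'size': array([80.2351, 96.8028]), 'longdir': np.float32(176.73302), 'mean': array([506.7317, 187.5647]), 'z': np.float64(0.05355425824456683)}
bar {'n': 203, 'c': array([508.3655, 187.9826]), 'size': array([13.7708, 45.9012]), 'longdir': np.float32(176.13701), 'mean': array([507.9896, 187.7768]), 'z': np.float64(0.09731369177798266)}
tab {'n': 206, 'c': array([494.6855, -39.9212]), 'size': array([11.979 , 46.8944]), 'longdir': np.float32(177.41273), 'mean': array([494.4137, -39.335 ]), 'z': np.float64(0.08297824089315248)}
plate {'n': 2705, 'c': array([499.5161,  70.5673]), 'size': array([155.2216,  99.9143]), 'longdir': np.float32(86.99653), 'mean': array([501.1276,  63.6145]), 'z': np.float64(0.03418425513474643)}
jar_a {'n': 454, 'c': array([397.7483, 13
[... 426 characters left out ...]
9067]), 'longdir': np.float32(90.9464), 'mean': array([388.3059,  25.0896]), 'z': np.float64(0.01269066746552383)}
jar_b {'n': 468, 'c': array([622.6745, 207.2188]), 'size': array([44.1576, 42.5112]), 'longdir': np.float32(0.36940774), 'mean': array([620.7754, 207.2421]), 'z': np.float64(0.04812192133928428)}
tape {'n': 859, 'c': array([631.2349,  91.6535]), 'size': array([66.7377, 67.0931]), 'longdir': np.float32(170.92752), 'mean': array([630.0482,  91.6889]), 'z': np.float64(0.023369820757191295)}
dish {'n': 1594, 'c': array([621.6233, -54.096 ]), 'size': array([89.3624, 89.3635]), 'longdir': np.float32(97.43908), 'mean': array([620.9484, -53.7798]), 'z': np.float64(0.013095323007061843)}
```

```bash
cat >> h.py <<'E'
from scipy.spatial.transform import Rotation as R
def Rt(az):  # tool down, tool x at azimuth az (deg)
    a=np.radians(az); x=np.array([np.cos(a),np.sin(a),0]); z=np.array([0,0,-1.]); return np.stack([x,np.cross(z,x),z],1)
def step(p0,R0,p1,R1):
    return np.r_[R0.T@(np.array(p1)-p0)/.1, R.from_matrix(R0.T@R1).as_rotvec()/(2*np.pi)]
E
python3 - <<'E'
from plant import bot
from h import *
s=bot.read_state();p=np.array(s["tool_pos"]);Q=np.array(s["orientation"])
az=22.6
for q,a in [((.31,-.51),48),((.38,-.43),74),((.44,-.34),100),((.485,-.25),126),((.50,-.15),152),((.508,-.05),176.5),((.508,.05),176.5),((.508,.14),176.5)]:
    q=np.array([*q,.245]); print(step(p,Q,q,Rt(a)).round(3)); p=q;Q=Rt(a)
E
```

```text
[ 0.9   -0.347 -0.002 -0.    -0.    -0.07 ]
[ 1.063 -0.015  0.     0.     0.    -0.072]
[ 1.031  0.329  0.     0.     0.    -0.072]
[ 0.808  0.599  0.     0.     0.    -0.072]
[ 0.721  0.709  0.     0.     0.    -0.072]
[ 0.399  0.921  0.     0.     0.    -0.068]
[0.061 0.998 0.    0.    0.    0.   ]
[0.055 0.898 0.    0.    0.    0.   ]
```

Call:
apply_moves([
  [[0.1,-0.04,0,0,0,-0.009],[0.22,-0.09,0,0,0,-0.018],[0.34,-0.13,0,0,0,-0.027],[0.45,-0.17,0,0,0,-0.036],[0.56,-0.22,0,0,0,-0.045],[0.67,-0.26,0,0,0,-0.054],[0.79,-0.3,0,0,0,-0.063],[0.9,-0.35,0,0,0,-0.07]],
], hand=-1)

```text
t: 0.9
tool_pos: [0.3109, -0.5093, 0.2453]
orientation: [[0.668, 0.744, 0.0], [0.744, -0.668, 0.0], [0.0, 0.0, -1.0]]
wrist_force: [1.2, -0.0, -0.3]
grip_width: 0.993
finger_force: 0.0
```

Call:
apply_moves([
  [[0.13,0,0,0,0,-0.009],[0.25,0,0,0,0,-0.018],[0.38,0,0,0,0,-0.027],[0.5,0,0,0,0,-0.036],[0.63,0,0,0,0,-0.045],[0.75,0,0,0,0,-0.054],[0.88,0,0,0,0,-0.063],[1,0,0,0,0,-0.072]],
])

```text
t: 1.7
tool_pos: [0.3779, -0.4351, 0.2453]
orientation: [[0.275, 0.961, 0.0], [0.961, -0.275, 0.0], [0.0, 0.0, -1.0]]
wrist_force: [0.1, -0.2, -0.2]
grip_width: 0.999
finger_force: 0.0
```

Call:
apply_moves([
  [[0.13,0.04,0,0,0,-0.009],[0.25,0.08,0,0,0,-0.018],[0.38,0.12,0,0,0,-0.027],[0.5,0.16,0,0,0,-0.036],[0.63,0.2,0,0,0,-0.045],[0.75,0.24,0,0,0,-0.054],[0.88,0.28,0,0,0,-0.063],[1,0.33,0,0,0,-0.072]],
])

```text
t: 2.5
tool_pos: [0.4374, -0.3482, 0.2453]
orientation: [[-0.172, 0.985, -0.0], [0.985, 0.172, 0.0], [0.0, -0.0, -1.0]]
wrist_force: [0.8, 0.0, -0.3]
grip_width: 0.999
finger_force: 0.0
```

Call:
apply_moves([
  [[0.1,0.08,0,0,0,-0.009],[0.2,0.15,0,0,0,-0.018],[0.3,0.22,0,0,0,-0.027],[0.4,0.3,0,0,0,-0.036],[0.5,0.37,0,0,0,-0.045],[0.6,0.45,0,0,0,-0.054],[0.7,0.52,0,0,0,-0.063],[0.8,0.6,0,0,0,-0.072]],
])

```text
t: 3.3
tool_pos: [0.4829, -0.2593, 0.2453]
orientation: [[-0.586, 0.811, -0.0], [0.811, 0.586, 0.0], [0.0, -0.0, -1.0]]
wrist_force: [0.4, 0.4, 0.3]
grip_width: 1.001
finger_force: 0.0
```

Call:
apply_moves([
  [[0.09,0.09,0,0,0,-0.009],[0.18,0.18,0,0,0,-0.018],[0.27,0.27,0,0,0,-0.027],[0.36,0.36,0,0,0,-0.036],[0.45,0.45,0,0,0,-0.045],[0.54,0.54,0,0,0,-0.054],[0.63,0.62,0,0,0,-0.063],[0.72,0.71,0,0,0,-0.072]],
])

```text
t: 4.1
tool_pos: [0.4984, -0.1594, 0.2453]
orientation: [[-0.881, 0.473, -0.0], [0.473, 0.881, -0.0], [-0.0, -0.0, -1.0]]
wrist_force: [-0.9, -1.0, 0.0]
grip_width: 0.999
finger_force: 0.0
```

Call:
apply_moves([
  [[0.05,0.11,0,0,0,-0.009],[0.1,0.23,0,0,0,-0.018],[0.15,0.34,0,0,0,-0.027],[0.2,0.46,0,0,0,-0.036],[0.25,0.57,0,0,0,-0.045],[0.3,0.69,0,0,0,-0.054],[0.35,0.8,0,0,0,-0.063],[0.4,0.92,0,0,0,-0.068]],
])

```text
t: 4.9
tool_pos: [0.5072, -0.0595, 0.2453]
orientation: [[-0.998, 0.066, -0.0], [0.066, 0.998, 0.0], [0.0, 0.0, -1.0]]
wrist_force: [0.1, -0.7, -0.5]
grip_width: 0.992
finger_force: 0.0
```

Call:
apply_moves([
  [[0.01,0.13,0,0,0,0],[0.02,0.26,0,0,0,0],[0.03,0.39,0,0,0,0],[0.04,0.52,0,0,0,0],[0.05,0.65,0,0,0,0],[0.06,0.78,0,0,0,0],[0.06,0.9,0,0,0,0],[0.06,1,0,0,0,0]],
])

```text
t: 5.7
tool_pos: [0.5082, 0.0409, 0.2453]
orientation: [[-0.998, 0.07, 0.0], [0.07, 0.998, 0.0], [-0.0, 0.0, -1.0]]
wrist_force: [-0.4, -0.4, -0.7]
grip_width: 1.005
finger_force: 0.0
```

Call:
apply_moves([
  [[0.01,0.13,0,0,0,0],[0.02,0.26,0,0,0,0],[0.03,0.39,0,0,0,0],[0.04,0.52,0,0,0,0],[0.05,0.65,0,0,0,0],[0.06,0.77,0,0,0,0],[0.06,0.86,0,0,0,0],[0.06,0.9,0,0,0,0]],
])

```text
t: 6.5
tool_pos: [0.5085, 0.1311, 0.2453]
orientation: [[-0.998, 0.069, -0.0], [0.069, 0.998, 0.0], [0.0, 0.0, -1.0]]
wrist_force: [0.2, 0.1, 0.1]
grip_width: 0.997
finger_force: 0.0
```

Run:
```python
from plant import bot
from h import *
s=bot.read_state(); print(s["t"],s["tool_pos"],s["joint_positions"],s["wrist_force"],s["moment"]);print(s["orientation"])
c=bot.calibration("wrist");im,d=bot.get_image("wrist");print(c)
cv2.imwrite("pics/w1.png",im[:,:,::-1]);np.savez("pics/w1.npz",im=im,d=d)
W=world(d,c);Z=W[...,2]
ok=(abs(W[...,0]-.508)<.05)&(abs(W[...,1]-.188)<.05)
print("housing",rect(W,ok&(Z>.045)&(Z<.058)))
print("bar",rect(W,ok&(Z>.09)&(Z<.11)))
ok=(abs(W[...,0]-.495)<.05)&(abs(W[...,1]+.04)<.03)
if (ok&(Z>.07)).any(): print("tab",rect(W,ok&(Z>.07)))
```

```text
6.5 [0.5085 0.1311 0.2453] [ 0.2502  0.4691 -0.829   1.8322  0.4024  1.0173  0.7598] [0.2048 0.0603 0.0621] [0.0236 0.0415 0.0471]
[[-0.9976  0.0692 -0.    ]
 [ 0.0692  0.9976  0.0002]
 [ 0.0001  0.0002 -1.    ]]
{'vertical_fov': 69.34371906594104, 'cx': 282.62841442046044, 'cy': 212.49900746840373, 'camera_from_world': array([[ 0.0693,  0.9976,  0.0007, -0.1661],
       [ 0.9448, -0.0659,  0.321 , -0.5136],
       [ 0.3203, -0.0215, -0.9471,  0.2204],
       [ 0.    ,  0.    ,  0.    ,  1.    ]])}
housing {'n': 4275, 'c': array([511.8055, 186.5275]), 'size': array([79.8628, 95.4777]), 'longdir': np.float32(176.81352), 'mean': array([504.6772, 184.6706]), 'z': np.float64(0.05471426269023072)}
bar {'n': 731, 'c': array([511.683, 186.213]), 'size': array([14.3299, 45.2513]), 'longdir': np.float32(176.95522), 'mean': array([510.3999, 185.5206]), 'z': np.float64(0.0983590929407463)}
tab {'n': 868, 'c': array([498.3169, -41.4653]), 'size': array([12.7147, 47.6574]), 'longdir': np.float32(176.21089), 'mean': array([497.2045, -39.3085]), 'z': np.float64(0.08341915332662964)}
```

View pics/w1.png

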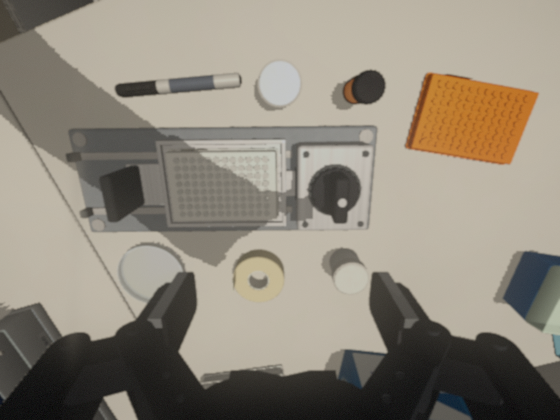

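The wrist view shows the knob at (342,190), the tab at (122,193), and the bystanders clear of the housing. The two cameras agree to about 3 mm, so I'll go over the knob at half height and recheck.

Call:
apply_moves([
  [[0,0.1,0.1,0,0,-0.0017],[0,0.2,0.22,0,0,-0.0017],[0,0.3,0.35,0,0,-0.0017],[0.01,0.4,0.5,0,0,-0.0017],[0.01,0.48,0.65,0,0,-0.0017],[0.01,0.53,0.8,0,0,-0.0017],[0.01,0.55,0.9,0,0,-0.0017],[0.01,0.55,0.95,0,0,-0.0017]],
])

```text
t: 7.35
tool_pos: [0.5111, 0.1849, 0.1491]
orientation: [[-0.998, 0.059, -0.001], [0.059, 0.998, -0.0], [0.001, -0.0, -1.0]]
wrist_force: [0.6, -0.8, 0.3]
grip_width: 1.0
finger_force: 0.0
```

Run:
```python
from plant import bot
from h import *
c=bot.calibration("wrist");im,d=bot.get_image("wrist")
s=bot.read_state(); print(s["t"],s["tool_pos"],s["moment"],s["wrist_force"])
cv2.imwrite("pics/w2.png",im[:,:,::-1]);np.savez("pics/w2.npz",im=im,d=d)
W=world(d,c);Z=W[...,2]
ok=(abs(W[...,0]-.508)<.05)&(abs(W[...,1]-.188)<.05)
print("housing",rect(W,ok&(Z>.045)&(Z<.058)))
print("bar",rect(W,ok&(Z>.09)&(Z<.11)))
```

```text
7.4 [0.511  0.1845 0.1489] [-0.0452  0.0483  0.0163] [-0.6847  0.1665 -1.1805]
housing {'n': 7756, 'c': array([511.5815, 186.4516]), 'size': array([80.1163, 95.0828]), 'longdir': np.float32(176.63425), 'mean': array([502.2379, 186.6461]), 'z': np.float64(0.05471165453927271)}
bar {'n': 1408, 'c': array([511.5455, 186.5337]), 'size': array([13.638, 45.491]), 'longdir': np.float32(176.24265), 'mean': array([509.4221, 186.5027]), 'z': np.float64(0.09846623723134211)}
```

View pics/w2.png

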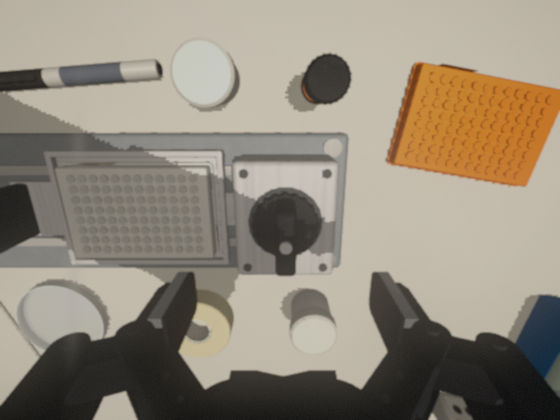

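The bar centre is confirmed at (511.5,186.5) mm with its top at 98.5 mm. In the picture it runs from (287,200) to (287,270), square to the finger line. Descend and grip lightly.

Call:
apply_moves([
  [[0,0.02,0.08,0,0,0],[0,0.02,0.18,0,0,0],[0,0.02,0.3,0,0,0],[0,0.02,0.42,0,0,0],[0,0.02,0.52,0,0,0],[0,0.02,0.6,0,0,0],[0,0.02,0.64,0,0,0],[0,0.02,0.66,0,0,0]],
])

```text
t: 8.2
tool_pos: [0.5114, 0.187, 0.0839]
orientation: [[-0.998, 0.059, -0.0], [0.059, 0.998, -0.0], [0.0, -0.0, -1.0]]
wrist_force: [-0.5, -0.3, 0.3]
grip_width: 1.002
finger_force: 0.0
```

Call:
apply_moves([
  [[0,0,0,0,0,0],[0,0,0,0,0,0],[0,0,0,0,0,0],[0,0,0,0,0,0],[0,0,0,0,0,0],[0,0,0,0,0,0],[0,0,0,0,0,0],[0,0,0,0,0,0]],
], hand=1, newtons=35)

```text
t: 9.0
tool_pos: [0.5116, 0.1866, 0.0846]
orientation: [[-0.998, 0.06, 0.0], [0.06, 0.998, -0.0], [-0.0, -0.0, -1.0]]
wrist_force: [-1.6, -2.2, 4.8]
grip_width: 0.158
finger_force: 37.5
```

```bash
cat > st.py <<'E'
from plant import bot
from h import *
s=bot.read_state();o=np.array(s["orientation"])
print(round(s["t"],2),s["tool_pos"],"az",round(np.degrees(np.arctan2(o[1,0],o[0,0]))%360,2),"F",s["wrist_force"],"M",s["moment"],"w",s["grip_width"],s["finger_force"],"j",s["joint_positions"],"tau7",s["joint_torque"][6])
E
python3 st.py
```

```text
9.0 [0.5116 0.1866 0.0846] az 176.58 F [-1.5735 -2.1709  4.8397] M [-0.4913  0.2343  0.0953] w 0.15777540201926596 37.516125440597534 j [ 0.0203  0.7109 -0.6745  1.9087  0.6419  0.7497  0.486 ] tau7 -0.06312462966889143
```

Call:
apply_moves([
  [[0,0,0,0,0,0.002],[0,0,0,0,0,0.004],[0,0,0,0,0,0.006],[0,0,0,0,0,0.008],[0,0,0,0,0,0.01],[0,0,0,0,0,0.012],[0,0,0,0,0,0.014],[0,0,0,0,0,0.016]],
])

```text
t: 9.8
tool_pos: [0.5116, 0.1867, 0.0846]
orientation: [[-0.987, 0.16, 0.0], [0.16, 0.987, -0.0], [-0.0, -0.0, -1.0]]
wrist_force: [-0.8, -1.8, 3.8]
grip_width: 0.158
finger_force: 37.6
```

```bash
python3 st.py
```

```text
9.8 [0.5116 0.1867 0.0846] az 170.8 F [-0.7626 -1.7917  3.8452] M [-0.36    0.2229  0.2145] w 0.15765737991113637 37.57305085659027 j [ 0.0041  0.704  -0.6503  1.9096  0.6216  0.7391  0.402 ] tau7 0.08342309156432748
```

Call:
apply_moves([
  [[0,0,0,0,0,0.002],[0,0,0,0,0,0.004],[0,0,0,0,0,0.006],[0,0,0,0,0,0.008],[0,0,0,0,0,0.01],[0,0,0,0,0,0.012],[0,0,0,0,0,0.014],[0,0,0,0,0,0.016]],
])

```text
t: 10.6
tool_pos: [0.5116, 0.1868, 0.0846]
orientation: [[-0.966, 0.258, 0.0], [0.258, 0.966, -0.0], [-0.0, -0.0, -1.0]]
wrist_force: [-0.1, -1.7, 4.6]
grip_width: 0.159
finger_force: 37.6
```

```bash
python3 st.py
```

```text
10.6 [0.5116 0.1868 0.0846] az 165.04 F [-0.0785 -1.6666  4.5789] M [-0.3275  0.2535  0.2188] w 0.15917578054485196 37.60920524597168 j [-0.0123  0.6973 -0.626   1.9104  0.601   0.7288  0.3186] tau7 0.09929924039170146
```

Call:
apply_moves([
  [[0,0,0,0,0,0.002],[0,0,0,0,0,0.004],[0,0,0,0,0,0.006],[0,0,0,0,0,0.008],[0,0,0,0,0,0.01],[0,0,0,0,0,0.012],[0,0,0,0,0,0.014],[0,0,0,0,0,0.016]],
])

```text
t: 11.4
tool_pos: [0.5116, 0.1868, 0.0846]
orientation: [[-0.935, 0.354, 0.0], [0.354, 0.935, -0.0], [-0.0, 0.0, -1.0]]
wrist_force: [-1.3, -2.3, 4.7]
grip_width: 0.158
finger_force: 37.6
```

```bash
python3 st.py
```

```text
11.4 [0.5116 0.1868 0.0846] az 159.28 F [-1.3041 -2.3418  4.6622] M [-0.2937  0.1305  0.2972] w 0.15828341431277862 37.61391341686249 j [-0.029   0.6909 -0.6015  1.9112  0.58    0.7188  0.2357] tau7 0.09480697335675359
```

Call:
apply_moves([
  [[0,0,0,0,0,0.002],[0,0,0,0,0,0.004],[0,0,0,0,0,0.006],[0,0,0,0,0,0.008],[0,0,0,0,0,0.01],[0,0,0,0,0,0.01],[0,0,0,0,0,0.01],[0,0,0,0,0,0.01]],
])

```text
t: 12.2
tool_pos: [0.5116, 0.1869, 0.0845]
orientation: [[-0.911, 0.411, 0.0], [0.411, 0.911, -0.0], [-0.0, 0.0, -1.0]]
wrist_force: [-0.8, -2.9, 4.7]
grip_width: 0.158
finger_force: 37.6
```

```bash
python3 st.py
```

```text
12.2 [0.5116 0.1869 0.0845] az 155.71 F [-0.7689 -2.8999  4.687 ] M [-0.3456  0.1241  0.182 ] w 0.15785891596060403 37.638450264930725 j [-0.0395  0.6871 -0.5861  1.9117  0.5668  0.7127  0.1845] tau7 -0.1768807042390108
```

Call:
apply_moves([
  [[0,0,0,0,0,0.001],[0,0,0,0,0,0.002],[0,0,0,0,0,0.003],[0,0,0,0,0,0.004],[0,0,0,0,0,0.005],[0,0,0,0,0,0.006],[0,0,0,0,0,0.007],[0,0,0,0,0,0.008]],
])

```text
t: 13.0
tool_pos: [0.5116, 0.1869, 0.0846]
orientation: [[-0.89, 0.457, 0.0], [0.457, 0.89, -0.0], [-0.0, 0.0, -1.0]]
wrist_force: [-0.2, -1.3, 5.8]
grip_width: 0.159
finger_force: 37.6
```

```bash
python3 st.py
```

```text
13.0 [0.5116 0.1869 0.0846] az 152.81 F [-0.2235 -1.3242  5.7811] M [-0.2925  0.0949  0.2545] w 0.1591703831487394 37.646915316581726 j [-0.0481  0.684  -0.5736  1.9121  0.5559  0.7079  0.1431] tau7 -0.0634602690115571
```

Call:
apply_moves([
  [[0,0,0,0,0,0.002],[0,0,0,0,0,0.004],[0,0,0,0,0,0.006],[0,0,0,0,0,0.008],[0,0,0,0,0,0.01],[0,0,0,0,0,0.012],[0,0,0,0,0,0.014],[0,0,0,0,0,0.016]],
])

```text
t: 13.8
tool_pos: [0.5117, 0.1869, 0.0845]
orientation: [[-0.839, 0.544, 0.0], [0.544, 0.839, 0.0], [-0.0, 0.0, -1.0]]
wrist_force: [-0.3, -1.1, 4.7]
grip_width: 0.156
finger_force: 37.6
```

```bash
python3 st.py
```

```text
13.8 [0.5117 0.1869 0.0845] az 147.04 F [-0.2523 -1.0716  4.6725] M [-0.2406  0.0422  0.2039] w 0.1558119966892913 37.58500277996063 j [-0.0653  0.6782 -0.5485  1.913   0.5341  0.6985  0.0609] tau7 0.08545357966795564
```

Call:
apply_moves([
  [[0,0,0,0,0,0.002],[0,0,0,0,0,0.004],[0,0,0,0,0,0.006],[0,0,0,0,0,0.008],[0,0,0,0,0,0.01],[0,0,0,0,0,0.012],[0,0,0,0,0,0.014],[0,0,0,0,0,0.016]],
])

```text
t: 14.6
tool_pos: [0.5117, 0.187, 0.0846]
orientation: [[-0.78, 0.626, 0.001], [0.626, 0.78, 0.0], [-0.0, 0.0, -1.0]]
wrist_force: [-0.3, -0.6, 4.6]
grip_width: 0.156
finger_force: 37.6
```

```bash
python3 st.py
```

```text
14.6 [0.5117 0.187  0.0846] az 141.27 F [-0.3225 -0.5648  4.6183] M [-0.2068  0.0321  0.1528] w 0.15590882880410853 37.61590361595154 j [-0.0828  0.6727 -0.5233  1.9139  0.5118  0.6894 -0.0206] tau7 0.17273340839892626
```

Call:
apply_moves([
  [[0,0,0,0,0,0.002],[0,0,0,0,0,0.004],[0,0,0,0,0,0.006],[0,0,0,0,0,0.008],[0,0,0,0,0,0.01],[0,0,0,0,0,0.012],[0,0,0,0,0,0.014],[0,0,0,0,0,0.016]],
])

```text
t: 15.4
tool_pos: [0.5117, 0.187, 0.0846]
orientation: [[-0.713, 0.701, 0.001], [0.701, 0.713, 0.0], [-0.0, 0.001, -1.0]]
wrist_force: [0.8, 0.7, 5.7]
grip_width: 0.158
finger_force: 37.6
```

```bash
python3 st.py
```

```text
15.4 [0.5117 0.187  0.0846] az 135.49 F [0.8478 0.6671 5.7344] M [-0.1377  0.0365 -0.0616] w 0.15789557643815705 37.57040977478027 j [-0.1005  0.6675 -0.4979  1.9147  0.4891  0.6806 -0.1019] tau7 0.4075742047280073
```

Mz dropped from about 0.2 to -0.06, which is the dip. A small further step will confirm it.

Call:
apply_moves([
  [[0,0,0,0,0,0.001],[0,0,0,0,0,0.002],[0,0,0,0,0,0.003],[0,0,0,0,0,0.004],[0,0,0,0,0,0.005],[0,0,0,0,0,0.006],[0,0,0,0,0,0.007],[0,0,0,0,0,0.008]],
])

```text
t: 16.2
tool_pos: [0.5117, 0.187, 0.0846]
orientation: [[-0.677, 0.736, 0.001], [0.736, 0.677, 0.0], [-0.0, 0.001, -1.0]]
wrist_force: [-0.0, -0.8, 6.9]
grip_width: 0.159
finger_force: 37.6
```

```bash
python3 st.py
```

```text
16.2 [0.5117 0.187  0.0846] az 132.64 F [-0.0343 -0.8029  6.886 ] M [-0.1287 -0.0076 -0.0757] w 0.15858851678172559 37.593512535095215 j [-0.1094  0.665  -0.4852  1.9152  0.4777  0.6764 -0.142 ] tau7 0.26160920038819313
```

The dip persists, so I let go, then rise and look for the stem.

Call:
apply_moves([
  [[0,0,0,0,0,0],[0,0,0,0,0,0],[0,0,0,0,0,0],[0,0,0,0,0,0],[0,0,0,0,0,0],[0,0,0,0,0,0],[0,0,0,0,0,0],[0,0,0,0,0,0]],
], hand=-1)

```text
t: 17.0
tool_pos: [0.5115, 0.1869, 0.0843]
orientation: [[-0.678, 0.735, 0.0], [0.735, 0.678, 0.0], [-0.0, 0.0, -1.0]]
wrist_force: [-0.3, -0.0, -0.1]
grip_width: 0.997
finger_force: 0.0
```

Call:
apply_moves([
  [[0,0,-0.1,0,0,0],[0,0,-0.22,0,0,0],[0,0,-0.34,0,0,0],[0,0,-0.46,0,0,0],[0,0,-0.58,0,0,0],[0,0,-0.7,0,0,0],[0,0,-0.76,0,0,0],[0,0,-0.8,0,0,0]],
])

```text
t: 17.8
tool_pos: [0.5116, 0.1869, 0.165]
orientation: [[-0.678, 0.735, 0.001], [0.735, 0.678, 0.0], [-0.0, 0.0, -1.0]]
wrist_force: [-0.0, 0.1, 0.0]
grip_width: 1.002
finger_force: 0.0
```

```bash
python3 st.py
python3 - <<'E'
from plant import bot
from h import *
c=bot.calibration("wrist");im,d=bot.get_image("wrist")
cv2.imwrite("pics/w3.png",im[:,:,::-1])
W=world(d,c);Z=W[...,2]
ok=(abs(W[...,0]-.5115)<.03)&(abs(W[...,1]-.1868)<.03)
print("bar",rect(W,ok&(Z>.09)&(Z<.12)))
print("stem",(ok&(Z>.103)&(Z<.12)).sum(), np.sort(Z[ok])[-60::15]); m=ok&(Z>.103)&(Z<.12)
if m.any(): print(rect(W,m))
E
```

```text
17.8 [0.5116 0.1869 0.165 ] az 132.66 F [-0.0272  0.1392  0.0416] M [-0.0514 -0.0192 -0.0192] w 1.0015350279419672 0.0 j [-0.0538  0.5486 -0.5563  1.8675  0.3819  0.8321 -0.061 ] tau7 -0.026433540042489767
bar {'n': 1242, 'c': array([511.9299, 186.8076]), 'size': array([14.0467, 45.7873]), 'longdir': np.float32(124.01057), 'mean': array([510.2571, 188.713 ]), 'z': np.float64(0.09843853911041289)}
stem 145 [0.2456 0.2457 0.2459 0.2461]
{'n': 145, 'c': array([511.9239, 186.6651]), 'size': array([7.4706, 7.855 ]), 'longdir': np.float32(135.4135), 'mean': array([511.5587, 187.0445]), 'z': np.float64(0.10909548072953684)}
```

View pics/w3.png

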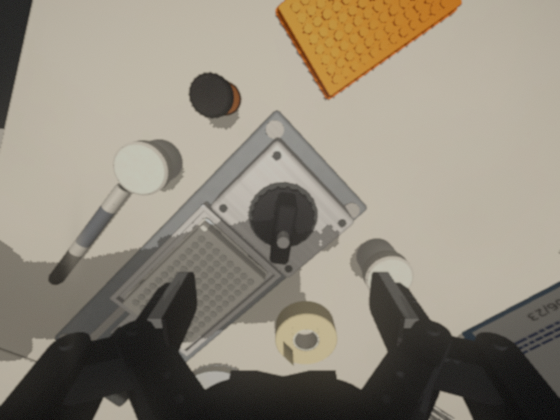

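The stem is up at 109 mm, visible at pixel (283,240), and the knob went in by itself and stays there. On to the tab.

Call:
apply_moves([
  [[-0.08,-0.09,0,0,0,-0.015],[-0.17,-0.18,0,0,0,-0.03],[-0.26,-0.27,0,0,0,-0.046],[-0.35,-0.37,0,0,0,-0.061],[-0.44,-0.46,0,0,0,-0.076],[-0.53,-0.55,0,0,0,-0.092],[-0.61,-0.64,0,0,0,-0.107],[-0.69,-0.73,0,0,0,-0.122]],
])

```text
t: 18.65
tool_pos: [0.5043, 0.0862, 0.1639]
orientation: [[-0.998, 0.056, -0.001], [0.056, 0.998, 0.0], [0.001, -0.0, -1.0]]
wrist_force: [0.4, -0.5, -0.0]
grip_width: 0.997
finger_force: 0.0
```

Call:
apply_moves([
  [[0,-0.13,0,0,0,0],[0,-0.26,0,0,0,0],[0,-0.39,0,0,0,0],[0,-0.52,0,0,0,0],[0,-0.65,0,0,0,0],[0,-0.78,0,0,0,0],[0,-0.9,0,0,0,0],[0,-1,0,0,0,0]],
])

```text
t: 19.45
tool_pos: [0.4986, -0.0143, 0.1643]
orientation: [[-0.998, 0.06, -0.0], [0.06, 0.998, -0.0], [0.0, -0.0, -1.0]]
wrist_force: [0.1, 0.2, -0.2]
grip_width: 1.001
finger_force: 0.0
```

```bash
python3 st.py
python3 - <<'E'
from plant import bot
from h import *
c=bot.calibration("wrist");im,d=bot.get_image("wrist")
cv2.imwrite("pics/w4.png",im[:,:,::-1])
W=world(d,c);Z=W[...,2]
ok=(abs(W[...,0]-.498)<.04)&(abs(W[...,1]+.0415)<.03)
print("tab",rect(W,ok&(Z>.075)&(Z<.1)))
s=bot.read_state()
for z in (.165,.063): print(step(np.array(s["tool_pos"]),np.array(s["orientation"]),(.498,-.0415,z),Rt(176.5)))
E
```

```text
19.45 [ 0.4986 -0.0143  0.1643] az 176.55 F [ 0.0679  0.1762 -0.1721] M [0.0396 0.0085 0.0234] w 1.0013784120685476 0.0 j [ 0.4745  0.5305 -0.7516  1.9765  0.4907  0.823   0.9582] tau7 -0.5443882383406162
tab {'n': 1023, 'c': array([498.2361, -42.2123]), 'size': array([12.228 , 47.6506]), 'longdir': np.float32(176.46552), 'mean': array([496.3981, -41.4921]), 'z': np.float64(0.0842917338792013)}
[-0.0112 -0.2574 -0.0082 -0.0001 -0.     -0.    ]
[-0.0115 -0.2566  1.0118 -0.0001 -0.     -0.    ]
```

View pics/w4.png

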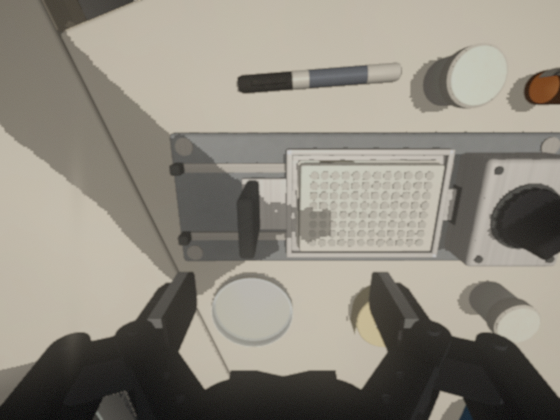

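The tab is at (248,218) in the picture and measures (498,-42) mm. The plate is seated in its pocket. Grip the tab.

Call:
apply_moves([
  [[0,-0.12,0,0,0,0],[0,-0.24,0.08,0,0,0],[0,-0.276,0.25,0,0,0],[0,-0.276,0.45,0,0,0],[0,-0.276,0.65,0,0,0],[0,-0.276,0.84,0,0,0],[0,-0.276,0.95,0,0,0],[0,-0.276,1,0,0,0]],
])

```text
t: 20.3
tool_pos: [0.4965, -0.0408, 0.0632]
orientation: [[-0.998, 0.059, -0.001], [0.059, 0.998, 0.0], [0.001, 0.0, -1.0]]
wrist_force: [0.9, -0.6, -0.9]
grip_width: 1.0
finger_force: 0.0
```

Call:
apply_moves([
  [[0,0,0,0,0,0],[0,0,0,0,0,0],[0,0,0,0,0,0],[0,0,0,0,0,0],[0,0,0,0,0,0],[0,0,0,0,0,0],[0,0,0,0,0,0],[0,0,0,0,0,0]],
], hand=1, newtons=30)

```text
t: 21.1
tool_pos: [0.4971, -0.0419, 0.0647]
orientation: [[-0.998, 0.06, 0.0], [0.06, 0.998, -0.002], [-0.0, -0.002, -1.0]]
wrist_force: [-2.6, -7.4, 8.7]
grip_width: 0.134
finger_force: 34.9
```

```bash
python3 st.py
```

```text
21.1 [ 0.4971 -0.0419  0.0647] az 176.54 F [-2.5843 -7.3557  8.6892] M [-1.2754  0.2709  0.0882] w 0.13431916029409993 34.892417192459106 j [ 0.4211  0.6811 -0.6165  2.0351  0.6673  0.6322  0.8621] tau7 -0.11442426592111588
```

Call:
apply_moves([
  [[0,-0.004,0,0,0,0],[0,-0.008,0,0,0,0],[0,-0.012,0,0,0,0],[0,-0.016,0,0,0,0],[0,-0.02,0,0,0,0],[0,-0.024,0,0,0,0],[0,-0.028,0,0,0,0],[0,-0.03,0,0,0,0]],
])

```text
t: 21.9
tool_pos: [0.497, -0.0434, 0.0647]
orientation: [[-0.998, 0.059, 0.001], [0.059, 0.998, 0.0], [-0.001, 0.0, -1.0]]
wrist_force: [-1.2, 1.3, 5.0]
grip_width: 0.14
finger_force: 34.7
```

```bash
python3 st.py
```

```text
21.9 [ 0.497  -0.0434  0.0647] az 176.6 F [-1.2071  1.2579  5.01  ] M [0.3507 0.2533 0.1007] w 0.1402269918509459 34.686389565467834 j [ 0.4265  0.6815 -0.6181  2.0351  0.6665  0.6314  0.868 ] tau7 -0.03864368190988898
```

Only 1.3 N of resistance, so it slides. Draw it further.

Call:
apply_moves([
  [[0,-0.01,0,0,0,0],[0,-0.03,0,0,0,0],[0,-0.06,0,0,0,0],[0,-0.09,0,0,0,0],[0,-0.12,0,0,0,0],[0,-0.15,0,0,0,0],[0,-0.18,0,0,0,0],[0,-0.2,0,0,0,0]],
])

```text
t: 22.7
tool_pos: [0.4958, -0.0636, 0.0647]
orientation: [[-0.998, 0.059, 0.001], [0.059, 0.998, 0.0], [-0.001, 0.0, -1.0]]
wrist_force: [-2.2, 2.1, 5.8]
grip_width: 0.136
finger_force: 34.7
```

Call:
apply_moves([
  [[0,-0.02,0,0,0,0],[0,-0.05,0,0,0,0],[0,-0.09,0,0,0,0],[0,-0.13,0,0,0,0],[0,-0.17,0,0,0,0],[0,-0.21,0,0,0,0],[0,-0.24,0,0,0,0],[0,-0.26,0,0,0,0]],
])

```text
t: 23.5
tool_pos: [0.4943, -0.0896, 0.0647]
orientation: [[-0.998, 0.059, 0.001], [0.059, 0.998, 0.0], [-0.001, 0.0, -1.0]]
wrist_force: [-1.7, 1.9, 4.8]
grip_width: 0.132
finger_force: 34.7
```

Call:
apply_moves([
  [[0,-0.02,0,0,0,0],[0,-0.06,0,0,0,0],[0,-0.11,0,0,0,0],[0,-0.17,0,0,0,0],[0,-0.23,0,0,0,0],[0,-0.29,0,0,0,0],[0,-0.34,0,0,0,0],[0,-0.37,0,0,0,0]],
])

```text
t: 24.3
tool_pos: [0.4921, -0.1269, 0.0647]
orientation: [[-0.998, 0.06, 0.001], [0.06, 0.998, -0.0], [-0.001, -0.0, -1.0]]
wrist_force: [-0.9, 2.2, 7.1]
grip_width: 0.136
finger_force: 34.9
```

Call:
apply_moves([
  [[0,-0.005,0,0,0,0],[0,-0.01,0,0,0,0],[0,-0.015,0,0,0,0],[0,-0.02,0,0,0,0],[0,-0.025,0,0,0,0],[0,-0.03,0,0,0,0],[0,-0.035,0,0,0,0],[0,-0.04,0,0,0,0]],
])

```text
t: 25.1
tool_pos: [0.4919, -0.1305, 0.0647]
orientation: [[-0.998, 0.059, 0.001], [0.059, 0.998, 0.0], [-0.001, 0.0, -1.0]]
wrist_force: [-1.2, 1.7, 7.0]
grip_width: 0.137
finger_force: 34.9
```

Call:
apply_moves([
  [[0,-0.003,0,0,0,0],[0,-0.006,0,0,0,0],[0,-0.009,0,0,0,0],[0,-0.012,0,0,0,0],[0,-0.015,0,0,0,0],[0,-0.018,0,0,0,0],[0,-0.02,0,0,0,0],[0,-0.02,0,0,0,0]],
])

```text
t: 25.9
tool_pos: [0.4919, -0.1319, 0.0647]
orientation: [[-0.998, 0.059, 0.001], [0.059, 0.998, 0.001], [-0.001, 0.001, -1.0]]
wrist_force: [-0.8, 5.1, 6.7]
grip_width: 0.138
finger_force: 34.9
```

Resistance is rising at y = -0.132, where the stop should be. I nudge once more to seat it.

Call:
apply_moves([
  [[0,-0.002,0,0,0,0],[0,-0.004,0,0,0,0],[0,-0.006,0,0,0,0],[0,-0.008,0,0,0,0],[0,-0.01,0,0,0,0],[0,-0.012,0,0,0,0],[0,-0.012,0,0,0,0],[0,-0.012,0,0,0,0]],
])

```text
t: 26.7
tool_pos: [0.4919, -0.1319, 0.0647]
orientation: [[-0.998, 0.058, 0.001], [0.058, 0.998, 0.002], [-0.001, 0.002, -1.0]]
wrist_force: [-0.7, 12.5, 7.3]
grip_width: 0.139
finger_force: 35.1
```

Dead stop reached: no movement at 12 N. Relax most of the push, let go and rise.

Call:
apply_moves([
  [[0,0.004,0,0,0,0],[0,0.008,0,0,0,0],[0,0.012,0,0,0,0],[0,0.012,0,0,0,0],[0,0.012,0,0,0,0],[0,0.012,0,0,0,0],[0,0.012,0,0,0,0],[0,0.012,0,0,0,0]],
])

```text
t: 27.5
tool_pos: [0.4918, -0.1319, 0.0647]
orientation: [[-0.998, 0.059, 0.001], [0.059, 0.998, 0.001], [-0.001, 0.001, -1.0]]
wrist_force: [-0.3, 5.4, 6.4]
grip_width: 0.137
finger_force: 35.1
```

Call:
apply_moves([
  [[0,0,0,0,0,0],[0,0,0,0,0,0],[0,0,0,0,0,0],[0,0,0,0,0,0],[0,0,0,0,0,0],[0,0,0,0,0,0],[0,0,0,0,0,0],[0,0,0,0,0,0]],
], hand=-1)

```text
t: 28.3
tool_pos: [0.4915, -0.1325, 0.0643]
orientation: [[-0.998, 0.06, -0.0], [0.06, 0.998, 0.0], [0.0, 0.0, -1.0]]
wrist_force: [0.0, 0.1, -0.5]
grip_width: 0.996
finger_force: 0.0
```

Call:
apply_moves([
  [[0,0,-0.06,0,0,0],[0,0,-0.16,0,0,0],[0,0,-0.3,0,0,0],[0,0,-0.46,0,0,0],[0,0,-0.62,0,0,0],[0,0,-0.78,0,0,0],[0,0,-0.92,0,0,0],[0,0,-1,0,0,0]],
])

```text
t: 29.1
tool_pos: [0.4919, -0.1326, 0.1661]
orientation: [[-0.998, 0.06, 0.002], [0.06, 0.998, -0.001], [-0.002, -0.0, -1.0]]
wrist_force: [0.3, -0.6, -0.2]
grip_width: 0.997
finger_force: 0.0
```

```bash
python3 st.py
python3 - <<'E'
from plant import bot
from h import *
for n in ("wrist","top"):
    c=bot.calibration(n);im,d=bot.get_image(n)
    cv2.imwrite(f"pics/{n}5.png",im[:,:,::-1])
    W=world(d,c);Z=W[...,2]
    ok=(abs(W[...,0]-.492)<.04)&(abs(W[...,1]+.132)<.03)&(Z>.075)&(Z<.1)
    if ok.any(): print(n,"tab",rect(W,ok))
    ok=(abs(W[...,0]-.511)<.03)&(abs(W[...,1]-.187)<.03)&(Z>.103)&(Z<.12)
    if ok.any(): print(n,"stem",rect(W,ok))
E
```

```text
29.1 [ 0.4919 -0.1326  0.1661] az 176.58 F [ 0.291  -0.5598 -0.2078] M [-0.0445  0.0234 -0.0124] w 0.9974822986359239 0.0 j [ 0.7064  0.5427 -0.7523  1.9499  0.495   0.8391  1.1964] tau7 -0.07248328300192952
wrist tab {'n': 973, 'c': array([ 492.9034, -132.0927]), 'size': array([11.6189, 47.6217]), 'longdir': np.float32(176.46646), 'mean': array([ 491.277 , -132.0508]), 'z': np.float64(0.08434609080937369)}
top tab {'n': 122, 'c': array([ 487.8272, -130.2153]), 'size': array([13.3034, 43.0726]), 'longdir': np.float32(175.24857), 'mean': array([ 480.0797, -128.3861]), 'z': np.float64(0.08284878156428477)}
top stem {'n': 16, 'c': array([508.0318, 188.1599]), 'size': array([5.4427, 6.362 ]), 'longdir': np.float32(177.6998), 'mean': array([508.2118, 188.1277]), 'z': np.float64(0.10862834858448739)}
```

View pics/wrist5.png

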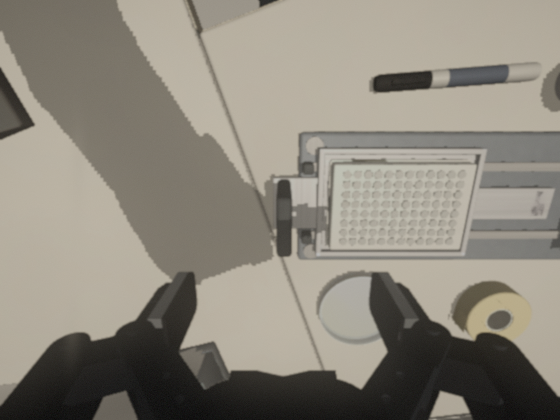

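The carriage is at its stop: the tab is at (285,218) and has travelled 90 mm. The plate lies flat in its pocket around (403,207), the stem is still up, and the marker, dish and tape seen here are in place. Handing in.

```bash
python3 -c "
from plant import bot
print(bot.sign_off())"
```

```text
the job is handed in; nothing more can be done
None
```

The job is handed in: the lock is open with its stem up, and the carriage is drawn out 90 mm to its end stop and let go, with the plate flat in its pocket and the robot clear; I saw no sign of any bystander being touched.

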